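# Bolt the rotor fast in its repair stand

### The job

Lock the rotor in its stand with the barrel bolt: lift the bolt's handle out of the notch it is parked in, slide the bolt towards the rotor until the handle comes gently up against the stop, and lower the handle right down into the locking notch there. Never force the handle against the ledge, notches or stop (keep it under 20 N), let go of it when it is down, and leave the things lying about on the bench where they are.

Things in the scene. Friction and masses are not known exactly. Their poses are not given: they have to be found in the camera images.
- stand: the rotor repair stand, screwed down. Origin on the bench under the bolt, z up. A steel barrel bolt 16 mm thick lies along the stand's y, its axis 85 mm above the bench; +y is the way to the rotor, and the handle lies out to the stand's +x. Beyond x = 32 mm, from y = -90 to +70 mm, nothing of the stand is under or beside the handle
- rotor (a point): centre of the rotor's toothed flange that the bolt points at, 85 mm above the bench. The flange is 116 mm across, the drum 100 mm; the rotor's shaft and bearings lie along the stand's x, from 200 mm behind to 65 mm beyond this point
- park (a point): point on the bolt axis abreast of the parking notch, a 15 mm wide gap, open on top, in the steel ledge beside the bolt; axes as the stand's, 45 mm behind the stand's origin in y. The ledge runs on from it to the locking notch, 18 to 31 mm from the bolt's axis, its top 14 to 18 mm above the axis
- keeper (a point): top centre of the keeper block round the bolt on the rotor's side (32 x 20 mm, 36 mm high), axes as the stand's. Before it stands the adjustable catch with the locking notch, 13 mm wide and open on top. The catch's setting is NOT measured: the notch's centre is 29 to 57 mm before this point in y
- bolt (a joint): how far the bolt is slid towards the rotor, m: 0 to 0.002 at the start in the parking notch, some 0.044 to 0.072 in the locking notch. Just past that notch the catch has an upright stop, its top 30 mm above the axis, that the raised handle's bar runs up against; 1.5 mm back from it the bar is midway in the notch. Sliding takes about 3 N; it stays where left
- handle (a joint): angle of the handle about the bolt's axis, rad: 0 level, out to the stand's +x, right down in a notch; grows as lifted, limit 1.4. It clears the ledge above 0.95 and cannot go down between the notches, where it rests on the ledge at about 0.8 to 0.9. Lift to about 1.15 to slide. Let go, it falls slowly of its own weight; it stops at 0
- grip (a point): middle of the handle's round grip: a cylinder 15 mm across, 34 mm long, on the end of a square bar 10 mm thick that stands out square from the bolt, 64 mm from the bolt's axis (the handle's end is at 82 mm). Its x points outward along the handle, its y along the bolt to the rotor. The handle swings about the bolt's axis and slides with it
- bearing: bystander: a ball bearing ring, 52 mm across, 15 mm high, lying flat on the bench; origin under its centre
- wrench: bystander: an open spanner 170 mm long lying on the bench near the stand; origin under its middle, x along it
- screwdriver: bystander: a screwdriver 180 mm long lying on the bench near the stand; origin under its middle, x along it
- hammer: bystander: a hammer 280 mm long lying on the bench; origin under its middle, x along it
- grease: bystander: a closed grease can, 84 mm across, 100 mm high, upright; origin under its centre
- screws: bystander: a closed jar, 64 mm across, 80 mm high, upright; origin under its centre
- brushpot: bystander: a copper-coloured pot, 80 mm across, 85 mm high (175 mm with the brush handles standing in it); origin under its centre

How it is judged (in metres and radians):
On the way, in this order (a step that is already met when the one before it is completed fails the run):
1. the handle is lifted clear of the parking notch (value of joint handle above 0.8 rad and value of joint bolt below 0.01 m), for 0.1 s.
2. the bolt is slid towards the rotor with the handle raised (value of joint handle above 0.7 rad and value of joint bolt above 0.035 m), for 0.1 s.
At the end, for the whole second after the job is handed in: the bolt is slid more than 38 mm towards the rotor and its handle lies down in the locking notch (within 0.12 rad of level), at rest and let go (value of joint bolt above 0.038 m and value of joint handle below 0.12 rad and velocity of joint handle below 0.05 rad/s and velocity of joint bolt between -0.005 and 0.005 m/s); the robot touches nothing.
It fails at once if the handle is forced against the stand's ledge, notches or stop with more than 20 N (contact force between handle and stand above 20 N).
It fails at once if a bystander is pushed more than 30 mm (distance of any of bearing, wrench, screwdriver, hammer, grease, screws, brushpot from where it was at the start of the episode above 0.03 m).
It also fails if it takes over 48 s, if anything falls off the work surface, if the arm or the gripper's body presses on something with over 40 N, if the wrist force passes 120 N, or if a joint passes its speed limit or range.

### The arm

A 6-joint arm with a two-finger parallel gripper is mounted at the origin on the work surface. World frame = base frame: x ahead of the robot, y to its left, z up, the work surface at z = 0. Lengths are in m, angles in degrees, forces in N, time in s.
With the tool pointing down it reaches from about 0.375 to 0.9 m from the base axis. Payload 3.1 kg.
Tool frame: the origin (TCP) lies on the centre line of the jaws, within the pads' length; the fingertips stand 25 mm ahead of it and the grasp point (between the pads) lies 6 mm ahead of it; z points along the fingers, y is the line along which they close (so a half turn about z gives the same grasp; the last joint's range is limited). The gripper opens to 87 mm and grips with 3 to 60 N. Pads are 19 mm wide; open, the fingers measure 117 mm over their backs; the gripper's body (75 mm by 190 mm) begins 51 mm behind the grasp point.
Start: joints at [-77.722, 30.224, 82.088, -0, 67.689, -10.227], TCP at [0.239, -0.577, 0.248] pointing down, gripper open.
Joint ranges: [-176.69, 176.69], [-43.24, 126.21], [12.49, 139.97], [-82, 262], [0, 151.66], [-163.58, 163.58]. Speed limits (degrees/s): [159.86, 159.86, 180, 180, 180, 180].

### API

Orientations are given as a 3x3 rotation matrix whose columns are the frame's x, y, z axes.
In Python, from rig import * gives the robot as it stands.
- The arm moves only by the tool step_arm, never from a script. Its argument "steps" is a list of rows, each a list of 7 numbers: the shift along the tool's x, y, z normalised to -1 to 1, where 1 is 0.3 m, then the turn, a rotation vector about the tool's x, y, z normalised to -1 to 1, where 1 is 45 degrees, then the gripper's target within -1 to 1 (shut at 1, half-way at 0, fully open at -1). A call has 1 to 8 rows; each row is the pose to reach, as a shift and turn from the pose commanded when the call began, along the tool's axes at that moment; what a row does not reach only later rows make up. A row lasts 1/12 s, in which the tool goes at most 41.7 mm and 7.16 degrees, less where a joint would pass 70% of its speed; a pose out of reach is approached as far as the arm can. A call with a number of a shift or a turn outside -1 to 1 is refused whole. A call with a gripper value outside its range is refused whole. The fingers move at their own pace and stop on an object; the grip force is fixed at half the most. Time passes only in rows, so rows that repeat a pose let the fingers close. It gives the time, the measured TCP pose, the force, the opening and the grip force at its end, in the units of the state.
- read_state(): the state, without advancing time (a new reading comes with each control period).
- capture(name): name is "side" or "top" or "wrist"; returns a dict with "image" (400x640x3 uint8, red, green, blue), "vertical_fov" (degrees; the focal length in pixels is half the picture's height over the tangent of half this angle, whatever the lens; pixels are square), "cx", "cy" (the principal point, pixels), "world_from_camera" (4x4, takes a point from camera to world coordinates); the wrist camera has in their place "T_tool_cam" (4x4, takes a point from camera to tool coordinates, whose origin is the TCP and whose axes are the flange's). Camera axes: x right, y down, z forward; pixel columns grow to the right and rows downward; lengths in m; the calibration is good to about 2 mm. A picture is of the moment at which its call begins: read the wrist's pose just before it. There is no depth.
- hand_in(): hands the job in; it is judged then, once.
The state is a dict: "time_s": time; "joint_positions": joint angles; "qvel": joint speeds; "tau": joint torques, N m; "position": TCP position; "tcp_rot": TCP orientation; "force": force on the tool from outside, world axes, zero at the start; "moment": the same for the moment, N m; "opening": opening from 0.0 (shut) to 1.0 (fully open); "grasp_force": force on a finger pad.
Only numpy, scipy, OpenCV 4.12 (cv2) and the standard library are available. Lean on these libraries where they do the work, as an engineer would, in place of code of your own. Each camera call takes 0.05 s, during which the arm holds its last target. There are 200 camera calls.

## Working session

There is one attempt and no reset: what is moved stays moved. The work goes in short steps, Python scripts to look and compute and a tool call to move; the robot and the scene stay as the last step left them, time stands still between calls to the robot, and variables do not carry over. Pictures are saved under pics/ and viewed, at most 10 in all, crops included, and the job is handed in when it is done.

Besides the shell and the picture viewer there is one more tool, called after "Emit:" as name([rows], argument=value, ...), one row to a line, values as JSON. step_arm: Moves the arm, as the interface text tells. Scaled input: -1 to 1 covers 0.3 m each way for a shift and 45 degrees each way for a turn. Its arguments: {"type":"object","properties":{"steps":{"type":"array"}},"required":["steps"]}

```bash
mkdir -p pics; ls
python3 - <<'E'
from rig import *
import cv2,numpy as np
s=read_state(); print(s)
for n in("side","top","wrist"):
    c=capture(n); cv2.imwrite(f"pics/{n}0.png",c["image"][:,:,::-1]); np.save(f"{n}0.npy",c,allow_pickle=True)
    print(n,c["vertical_fov"],c["cx"],c["cy"],c.get("world_from_camera",c.get("T_tool_cam")))
E
```

```text
pics
{'time_s': 0.0, 'joint_positions': array([-7.77218682e+01,  3.02787659e+01,  8.21548785e+01, -2.93054748e-04,
        6.76895959e+01, -1.02262306e+01]), 'qvel': array([ 0.04855387, -0.128048  , -0.12923719,  0.017481  ,  0.02168456,
        0.00723603]), 'tau': array([-6.63575083e-04, -4.40047753e+01, -1.76594585e+01,  6.33482030e-02,
        5.81541855e-02, -1.56909950e-04]), 'position': array([ 0.23911349, -0.57672806,  0.2465821 ]), 'tcp_rot': array([[ 9.23849735e-01,  3.82755083e-01, -4.62038708e-04],
       [ 3.82755176e-01, -9.23847424e-01,  2.10074233e-03],
       [ 3.77216534e-04, -2.11761795e-03, -9.99997687e-01]]), 'force': array([-0.09281922, -0.43377627,  0.04958564]), 'moment': array([0.00378158, 0.01516979, 0.00934515]), 'grasp_force': 0.0, 'opening': 1.0023354194339098}
side 45.68937113060424 325.0696227115445 196.06329593041204 [[-0.98474482 -0.11358548  0.13181799  0.38998017]
 [-0.17298717  0.55724795 -0.81212694  1.0944682 ]
 [ 0.01879052 -0.82254062 -0.56839586  0.83158171]
 [ 0.          0.          0.          1.        ]]
top 53.12953529813081 326.4615817319084 195.52770202481867 [[ 7.99742865e-03 -9.81765597e-01  1.89927231e-01  3.35387279e-01]
 [-9.99964601e-01 -8.34849660e-03 -1.04840785e-03  3.49060603e-02]
 [ 2.61489760e-03 -1.89912123e-01 -9.81797610e-01  1.35605812e+00]
 [ 0.00000000e+00  0.00000000e+00  0.00000000e+00  1.00000000e+00]]
wrist 60.42149020908265 315.2391077199868 206.47236840426933 [[ 2.17486672e-04 -9.69542771e-01 -2.44921963e-01  6.73350058e-02]
 [ 9.99999741e-01  3.79044044e-04 -6.12492222e-04  4.68416623e-04]
 [ 6.86673617e-04 -2.44921767e-01  9.69542602e-01 -1.36688221e-01]
 [ 0.00000000e+00  0.00000000e+00  0.00000000e+00  1.00000000e+00]]
```

View pics/top0.png

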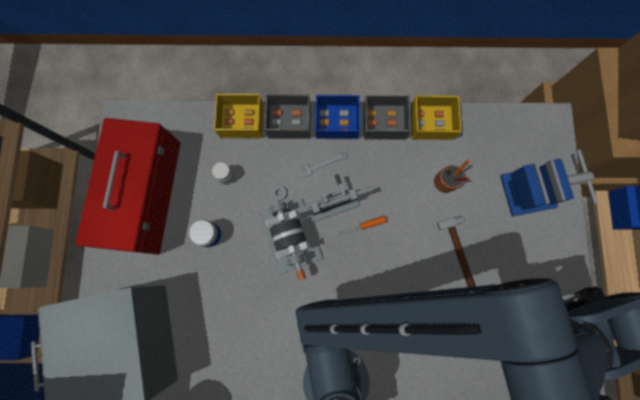

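View pics/side0.png

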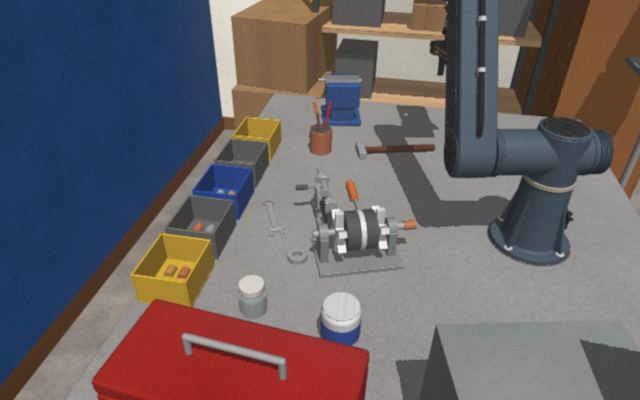

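The top view shows the rotor at about (287,235), and the bolt runs right to (378,188). Handle candidates are near (340,182). I'll zoom in.

```bash
cat > h.py <<'E'
import numpy as np,cv2
from rig import *
def ray(c,u,v,T=None):
    f=200/np.tan(np.radians(c["vertical_fov"]/2))
    T=c["world_from_camera"] if T is None else T
    return T[:3,3],T[:3,:3]@np.array([(u-c["cx"])/f,(v-c["cy"])/f,1])
def atz(c,u,v,z,T=None):
    o,d=ray(c,u,v,T); return o+d*(z-o[2])/d[2]
def proj(c,p,T=None):
    f=200/np.tan(np.radians(c["vertical_fov"]/2))
    T=c["world_from_camera"] if T is None else T
    q=T[:3,:3].T@(np.array(p)-T[:3,3]); return np.array([f*q[0]/q[2]+c["cx"],f*q[1]/q[2]+c["cy"]])
def wristT(c,s):
    W=np.eye(4);W[:3,:3]=s["tcp_rot"];W[:3,3]=s["position"]; return W@c["T_tool_cam"]
def load(n): return np.load(n+".npy",allow_pickle=True).item()
E
python3 - <<'E'
from h import *
a=load("top0")["image"][160:290,255:395,::-1]; b=load("side0")["image"][160:280,270:420,::-1]
a=cv2.resize(a,(400,371),interpolation=cv2.INTER_CUBIC);b=cv2.resize(b,(400,320),interpolation=cv2.INTER_CUBIC)
o=np.zeros((371,800,3),np.uint8);o[:,:400]=a;o[:320,400:]=b;cv2.imwrite("pics/crop1.png",o)
c=load("top0")
for u,v in[(378,188),(310,215),(345,180),(287,235)]: print(u,v,atz(c,u,v,.085))
E
```

```text
378 188 [ 0.60760917 -0.13371866  0.085     ]
310 215 [0.51723983 0.085814   0.085     ]
345 180 [ 0.63336491 -0.02649813  0.085     ]
287 235 [0.45255942 0.15781742 0.085     ]
```

View pics/crop1.png

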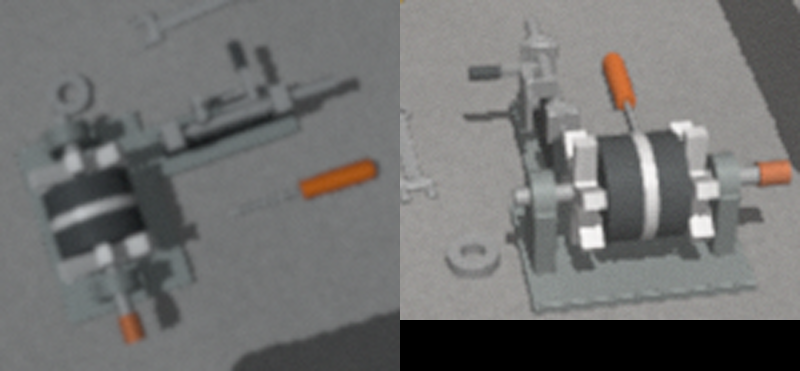

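Run:
```python
from h import *
c=load("top0"); g=lambda x,y:(255+x*.35,160+y*.35)
tail=atz(c,*g(355,85),.085);keep=atz(c,*g(175,135),.121);grip=atz(c,*g(237,53),.085)
print(tail,keep,grip)
yd=(keep-tail);yd[2]=0;yd/=np.linalg.norm(yd);xd=np.array([yd[1],-yd[0],0]);print("y",yd,"x",xd,"ang",np.degrees(np.arctan2(xd[1],xd[0])))
print("grip rel keeper", (grip-keep)@xd,(grip-keep)@yd,"tail",(tail-keep)@xd)
s=read_state();R=s["tcp_rot"];p=s["position"]
tgt=grip-0.02*yd-0.03*xd*0;tgt[2]=.30
print("target shift tool",R.T@(tgt-p)/.3, "tool ang",np.degrees(np.arctan2(R[1,0],R[0,0])))
```

```text
[ 0.60183463 -0.13768262  0.085     ] [0.53670299 0.06521832 0.121     ] [ 0.63802336 -0.00349184  0.085     ]
y [-0.30564116  0.95214677  0.        ] x [0.95214677 0.30564116 0.        ] ang 17.796742049024445
grip rel keeper 0.07547120743106 -0.09638982989059214 tail -1.0160412875376381e-19
target shift tool [ 1.95452685 -1.19072377 -0.17488879] tool ang 22.503440270225664
```

Emit:
step_arm([
  [0.9,-0.55,-0.18,0,0,0,-1],
  [0.9,-0.55,-0.18,0,0,0,-1],
  [0.9,-0.55,-0.18,0,0,0,-1],
  [0.9,-0.55,-0.18,0,0,0,-1],
  [0.9,-0.55,-0.18,0,0,0,-1],
  [0.9,-0.55,-0.18,0,0,0,-1],
  [0.9,-0.55,-0.18,0,0,0,-1],
  [0.9,-0.55,-0.18,0,0,0,-1],
])

```text
time_s: 0.82
position: [0.4268, -0.3184, 0.302]
tcp_rot: [[0.923, 0.384, 0.0], [0.384, -0.923, 0.001], [0.001, -0.001, -1.0]]
force: [0.4, 0.0, -0.1]
opening: 0.999
grasp_force: 0.0
```

Emit:
step_arm([
  [0.9,-0.55,0,0,0,0,-1],
  [0.9,-0.55,0,0,0,0,-1],
  [0.9,-0.55,0,0,0,0,-1],
  [0.9,-0.55,0,0,0,0,-1],
  [0.9,-0.55,0,0,0,0,-1],
  [0.9,-0.55,0,0,0,0,-1],
  [0.9,-0.55,0,0,0,0,-1],
  [0.9,-0.55,0,0,0,0,-1],
])

```text
time_s: 1.48
position: [0.6135, -0.062, 0.3012]
tcp_rot: [[0.923, 0.385, 0.001], [0.385, -0.923, 0.002], [0.001, -0.001, -1.0]]
force: [0.2, 0.1, 0.6]
opening: 1.003
grasp_force: 0.0
```

Emit:
step_arm([
  [0.15,-0.09,0,0,0,0.104,-1],
  [0.15,-0.09,0,0,0,0.104,-1],
  [0.15,-0.09,0,0,0,0.104,-1],
  [0.15,-0.09,0,0,0,0.104,-1],
])

```text
time_s: 1.82
position: [0.6425, -0.0235, 0.3009]
tcp_rot: [[0.951, 0.308, -0.002], [0.308, -0.951, -0.001], [-0.002, 0.0, -1.0]]
force: [0.1, -0.1, -0.4]
opening: 0.997
grasp_force: 0.0
```

Run:
```python
from h import *
s=read_state();c=capture("wrist");c["s"]=s;np.save("w1.npy",c,allow_pickle=True)
print(s["time_s"],s["position"],s["tcp_rot"],s["force"])
cv2.imwrite("pics/w1.png",c["image"][:,:,::-1])
```

```text
1.8167 [ 0.6425283  -0.02346565  0.3008698 ] [[ 9.51338223e-01  3.08142862e-01 -1.88732652e-03]
 [ 3.08142240e-01 -9.51340095e-01 -6.18807594e-04]
 [-1.98617053e-03  7.13029520e-06 -9.99998028e-01]] [ 0.07954701 -0.05393819 -0.4345203 ]
```

View pics/w1.png

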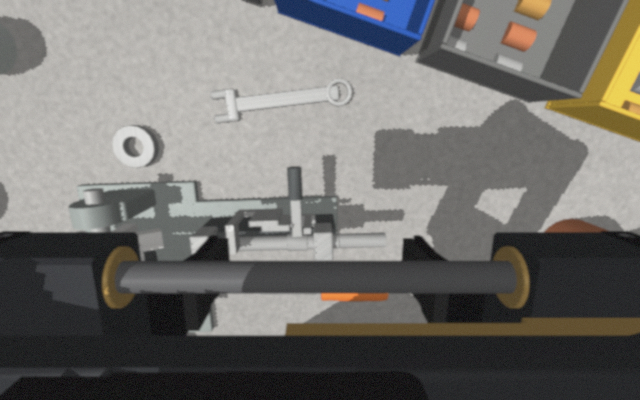

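The grip is dark, at about columns 288–301, rows 167–199. The bolt is near row 241, and the keeper near (232,238). I'll measure those and zoom in on the catch.

Run:
```python
from h import *
c=load("w1");s=c["s"];T=wristT(c,s)
cv2.imwrite("pics/w1c.png",cv2.resize(c["image"][150:265,210:410,::-1],(800,460),interpolation=cv2.INTER_CUBIC))
R=s["tcp_rot"]
for n,u,v,z in[("gripout",294,167.5,.09),("gripin",294,199,.09),("bolttail",386,241,.085),("bolt",260,242,.085),("keep",232,235,.121)]:
    p=atz(c,u,v,z,T);print(n,p,"tool",R.T@(p-s["position"]))
```

```text
gripout [0.65488706 0.00300554 0.09      ] tool [ 0.02033308 -0.02137634  0.21082968]
gripin [ 0.62353462 -0.00663075  0.09      ] tool [-0.01246305 -0.02186998  0.21089481]
bolttail [ 0.60840401 -0.1155246   0.085     ] tool [-0.06040224  0.07706267  0.21599074]
bolt [0.56504179 0.0143916  0.085     ] tool [-0.0616217  -0.05989357  0.21599219]
keep [0.57809292 0.04043674 0.121     ] tool [-0.04125157 -0.08064948  0.17995151]
```

View pics/w1c.png

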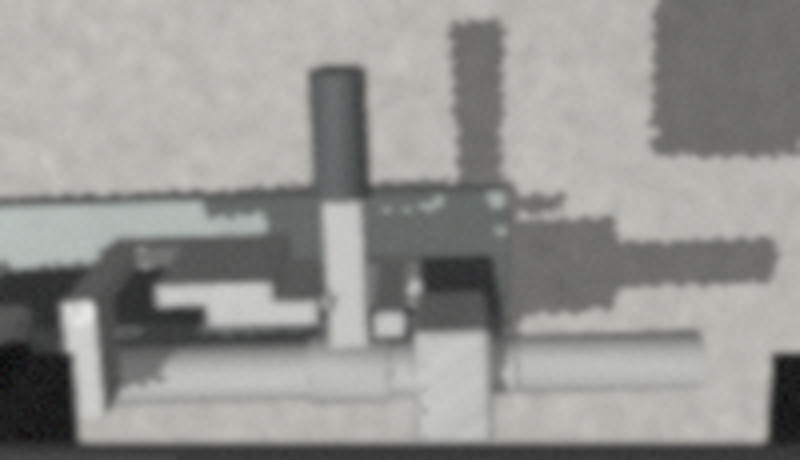

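Run:
```python
from h import *
c=load("w1");s=c["s"];T=wristT(c,s);R=s["tcp_rot"]
for n,x,y,z in[("grip",338,130,.087),("bar",346,260,.09),("bar2",346,330,.09),("stopR",105,300,.115),("stopR",105,410,.115),("stopL",62,300,.115),("ledge155",155,295,.1),("ledge275",275,290,.1),("l205",205,315,.1),("l320",320,315,.1),("l375",376,322,.1),("l405",405,322,.1),("boltL",110,375,.085),("boltR",700,360,.085)]:
    p=atz(c,x/4+210-.4,y/4+150-.4,z,T);print(n,(R.T@(p-s["position"])*1000).round(1))
```

```text
grip [  4.8 -21.7 213.9]
bar [-29.3 -19.9 210.9]
bar2 [-48.6 -20.2 211. ]
stopR [-32.5 -77.8 185.9]
stopR [-61.4 -79.4 186. ]
stopL [-32.5 -88.3 185.9]
ledge155 [-35.8 -68.5 200.9]
ledge275 [-34.5 -37.6 200.9]
l205 [-41.2 -55.9 201. ]
l320 [-41.2 -26.2 201. ]
l375 [-43.1 -11.8 201. ]
l405 [-43.1  -4.3 201. ]
boltL [-63.2 -84.9 216. ]
boltR [-58.8  75.5 216. ]
```

Bolt axis and handle agree that the stand is yawed about 1.5° from the tool. The stop is roughly 53 mm of travel ahead. Next I descend over the grip with the fingers open.

Emit:
step_arm([
  [0.012,-0.072,0.5,0,0,-0.033,-1],
  [0.012,-0.072,0.5,0,0,-0.033,-1],
  [0.012,-0.072,0.5,0,0,-0.033,-1],
  [0.012,-0.072,0.5,0,0,-0.033,-1],
  [0.012,-0.072,0.7,0,0,-0.033,0],
  [0.012,-0.072,0.7,0,0,-0.033,0.2],
  [0.012,-0.072,0.7,0,0,-0.033,0.2],
  [0.012,-0.072,0.7,0,0,-0.033,0.2],
])

```text
time_s: 2.53
position: [0.6387, -0.0036, 0.0909]
tcp_rot: [[0.944, 0.329, -0.003], [0.329, -0.944, 0.0], [-0.003, -0.001, -1.0]]
force: [2.1, 0.4, -0.1]
opening: 0.785
grasp_force: 0.0
```

Run:
```python
from h import *
s=read_state();c=capture("wrist");c["s"]=s;np.save("w2.npy",c,allow_pickle=True)
print(s["time_s"],s["position"],s["opening"],s["force"])
cv2.imwrite("pics/w2.png",c["image"][:,:,::-1])
```

```text
2.5333 [ 0.63872944 -0.00357303  0.09090922] 0.7853478520428854 [ 2.05011965  0.41329177 -0.10037505]
```

View pics/w2.png

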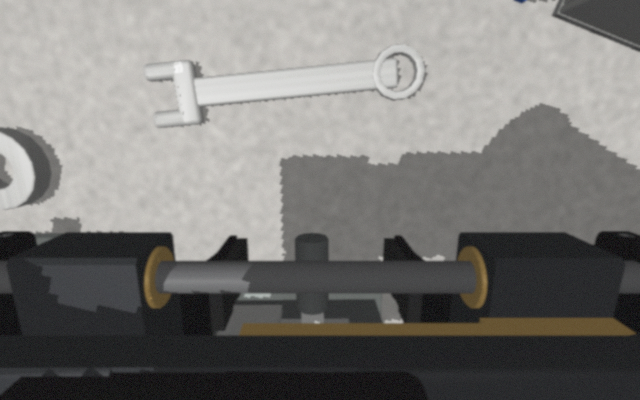

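Fingers straddle the grip (columns about 296–328, against fingers at about 247 and 384). It sits slightly left of centre. I'll get the exact edges.

Run:
```python
from h import *
c=load("w2");g=cv2.cvtColor(c["image"],cv2.COLOR_RGB2GRAY).astype(int)
for r in(245,252,258): print(r,g[r,286:340].tolist())
print(g[252,235:255].tolist(),g[252,376:400].tolist())
s=c["s"];T=wristT(c,s)
for e in((0,0,.006),(.015,0,.006)): print(proj(c,s["position"]+s["tcp_rot"]@np.array(e),T))
```

```text
245 [112, 114, 110, 114, 113, 113, 115, 112, 96, 74, 54, 54, 59, 52, 63, 60, 59, 60, 62, 63, 66, 66, 66, 64, 67, 69, 67, 64, 63, 62, 66, 64, 63, 63, 66, 62, 63, 60, 59, 62, 57, 64, 88, 104, 110, 114, 115, 112, 110, 112, 114, 109, 114, 115]
252 [134, 116, 111, 112, 111, 113, 113, 109, 94, 75, 60, 57, 55, 60, 59, 59, 60, 60, 65, 63, 65, 65, 62, 66, 68, 67, 68, 65, 64, 64, 63, 62, 64, 66, 62, 61, 64, 61, 53, 62, 55, 66, 86, 103, 112, 113, 110, 108, 111, 112, 112, 110, 111, 111]
258 [115, 114, 113, 113, 113, 113, 113, 108, 99, 77, 66, 57, 54, 60, 61, 59, 61, 64, 63, 64, 62, 67, 61, 67, 63, 64, 67, 64, 65, 70, 68, 64, 64, 63, 61, 58, 64, 60, 56, 58, 61, 65, 84, 105, 114, 115, 115, 115, 116, 116, 116, 116, 114, 114]
[34, 29, 21, 30, 35, 30, 30, 27, 31, 25, 30, 55, 93, 144, 180, 193, 192, 194, 196, 197] [116, 116, 115, 115, 115, 110, 98, 74, 47, 31, 33, 26, 31, 30, 22, 27, 28, 26, 32, 28, 19, 34, 32, 37]
[314.46778919 273.81183618]
[314.45649243 242.40404398]
```

Emit:
step_arm([
  [0,-0.005,0,0,0,0,0.4],
  [0,-0.005,0,0,0,0,0.55],
  [0,-0.005,0,0,0,0,0.55],
  [0,-0.005,0,0,0,0,0.55],
  [0,-0.005,0,0,0,0,0.55],
  [0,-0.005,0,0,0,0,0.55],
])

```text
time_s: 3.08
position: [0.6396, -0.0004, 0.0921]
tcp_rot: [[0.944, 0.331, 0.001], [0.331, -0.944, -0.0], [0.001, 0.0, -1.0]]
force: [0.3, 0.2, -0.4]
opening: 0.287
grasp_force: 0.0
```

Run:
```python
from h import *
s=read_state();c=capture("wrist")
print(s["time_s"],s["position"],s["opening"],s["force"],s["grasp_force"])
g=cv2.cvtColor(c["image"],cv2.COLOR_RGB2GRAY).astype(int)
for r in(245,258):print(g[r,280:350].tolist())
```

```text
3.0833 [ 6.39568750e-01 -4.41865127e-04  9.20648751e-02] 0.2872747601114492 [ 0.33863344  0.15606631 -0.38310993] 0.0
[28, 32, 30, 33, 31, 30, 27, 29, 35, 49, 82, 107, 116, 118, 119, 119, 116, 119, 118, 114, 100, 79, 61, 55, 62, 59, 59, 60, 58, 55, 57, 59, 57, 58, 58, 59, 58, 58, 58, 57, 56, 59, 61, 58, 63, 61, 61, 61, 59, 62, 63, 61, 57, 66, 86, 106, 114, 117, 114, 113, 97, 66, 37, 30, 34, 31, 32, 31, 28, 33]
[36, 28, 22, 32, 29, 29, 27, 30, 34, 45, 71, 100, 113, 115, 120, 118, 117, 118, 119, 114, 104, 83, 67, 56, 58, 62, 60, 65, 65, 67, 66, 68, 68, 66, 71, 69, 69, 70, 71, 68, 67, 69, 70, 69, 67, 66, 65, 67, 60, 62, 62, 62, 63, 87, 130, 171, 189, 187, 188, 174, 141, 87, 45, 29, 35, 37, 30, 37, 37, 34]
```

Emit:
step_arm([
  [0,0.003,0,0,0,0,0.55],
  [0,0.003,0,0,0,0,0.55],
  [0,0.003,0,0,0,0,0.58],
])

```text
time_s: 3.38
position: [0.6397, -0.0014, 0.0914]
tcp_rot: [[0.944, 0.331, -0.0], [0.331, -0.944, 0.0], [-0.0, -0.0, -1.0]]
force: [-0.6, 0.8, -1.5]
opening: 0.221
grasp_force: 0.0
```

Run:
```python
from h import *
s=read_state();c=capture("wrist")
print(s["time_s"],s["position"],s["opening"],s["force"],s["grasp_force"])
g=cv2.cvtColor(c["image"],cv2.COLOR_RGB2GRAY).astype(int)
for r in(245,258):print(g[r,285:345].tolist())
```

```text
3.3833 [ 0.63967795 -0.00144181  0.09144337] 0.2214147054226016 [-0.56734435  0.80426092 -1.47829974] 0.0
[27, 28, 34, 29, 25, 33, 25, 33, 33, 38, 51, 82, 101, 98, 73, 59, 60, 61, 60, 57, 57, 56, 59, 59, 55, 59, 61, 57, 58, 57, 55, 57, 56, 58, 59, 58, 61, 58, 59, 60, 60, 61, 61, 59, 63, 62, 69, 88, 102, 93, 66, 37, 35, 30, 30, 29, 32, 28, 31, 30]
[35, 36, 37, 29, 35, 36, 33, 30, 26, 32, 51, 79, 101, 98, 77, 62, 59, 60, 56, 62, 64, 65, 61, 64, 68, 69, 68, 68, 69, 71, 70, 68, 68, 66, 67, 70, 66, 67, 63, 66, 63, 61, 61, 61, 60, 62, 70, 101, 134, 131, 89, 45, 35, 31, 36, 35, 32, 39, 35, 30]
```

Centred, with gaps of about 1 mm on each side. Gripping now.

Emit:
step_arm([
  [0,0,0,0,0,0,0.75],
  [0,0,0,0,0,0,1],
  [0,0,0,0,0,0,1],
  [0,0,0,0,0,0,1],
])

```text
time_s: 3.77
position: [0.6397, -0.0015, 0.0915]
tcp_rot: [[0.944, 0.331, -0.0], [0.331, -0.944, -0.0], [-0.0, 0.0, -1.0]]
force: [-0.1, -0.3, -0.5]
opening: 0.159
grasp_force: 30.0
```

Emit:
step_arm([
  [-0.004,0,-0.031,0,0.097,0,1],
  [-0.012,0,-0.06,0,0.194,0,1],
  [-0.024,0,-0.089,0,0.292,0,1],
  [-0.04,0,-0.115,0,0.389,0,1],
  [-0.06,0,-0.139,0,0.486,0,1],
  [-0.084,0,-0.16,0,0.583,0,1],
  [-0.11,0,-0.178,0,0.681,0,1],
  [-0.138,0,-0.191,0,0.778,0,1],
])

```text
time_s: 4.43
position: [0.6097, -0.0095, 0.1443]
tcp_rot: [[0.811, 0.338, 0.478], [0.285, -0.941, 0.182], [0.511, -0.011, -0.859]]
force: [5.1, -0.5, -4.6]
opening: 0.157
grasp_force: 30.0
```

Emit:
step_arm([
  [0,0,0,0,0,0,1],
  [0,0,0,0,0,0,1],
  [0,0,0,0,0,0,1],
])

```text
time_s: 4.68
position: [0.6099, -0.0089, 0.144]
tcp_rot: [[0.812, 0.34, 0.475], [0.287, -0.94, 0.183], [0.509, -0.012, -0.861]]
force: [3.4, -1.8, -0.1]
opening: 0.165
grasp_force: 30.0
```

Run:
```python
from h import *
s=read_state()
print(s["time_s"],s["position"],s["opening"],s["force"],s["moment"],s["grasp_force"])
a=capture("side")["image"][130:290,250:450,::-1];b=capture("top")["image"][150:270,260:410,::-1]
o=np.zeros((400,800,3),np.uint8);o[:320,:400]=cv2.resize(a,(400,320),interpolation=3);o[:320,400:]=cv2.resize(b,(400,320),interpolation=3);cv2.imwrite("pics/s2.png",o)
```

```text
4.6833 [ 0.60985181 -0.00885232  0.14396217] 0.16456903973750497 [ 3.38832371 -1.82397439 -0.1100115 ] [-0.31127665 -0.33158682 -0.28050467] 29.989498432260007
```

View pics/s2.png

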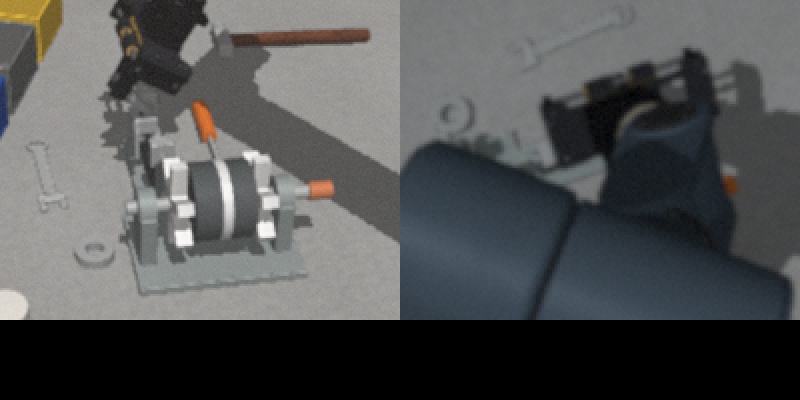

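Handle is raised and held, at about 0.98 rad by geometry. I'll lift a bit further to about 1.17.

Emit:
step_arm([
  [-0.012,0,-0.019,0,0.03,0,1],
  [-0.023,0,-0.038,0,0.06,0,1],
  [-0.023,0,-0.038,0,0.06,0,1],
  [-0.023,0,-0.038,0,0.06,0,1],
])

```text
time_s: 5.12
position: [0.5984, -0.0118, 0.1503]
tcp_rot: [[0.789, 0.341, 0.512], [0.277, -0.94, 0.199], [0.549, -0.015, -0.836]]
force: [4.7, -0.1, 1.2]
opening: 0.16
grasp_force: 30.0
```

Emit:
step_arm([
  [0,-0.02,0,0,0,0,1],
  [0,-0.04,0,0,0,0,1],
  [0,-0.06,0,0,0,0,1],
  [0,-0.08,0,0,0,0,1],
  [0,-0.1,0,0,0,0,1],
  [0,-0.1,0,0,0,0,1],
])

```text
time_s: 5.62
position: [0.5876, 0.0175, 0.1504]
tcp_rot: [[0.789, 0.343, 0.511], [0.279, -0.939, 0.2], [0.548, -0.015, -0.836]]
force: [4.6, 0.0, 0.7]
opening: 0.16
grasp_force: 30.0
```

Emit:
step_arm([
  [0,-0.01,0,0,0,0,1],
  [0,-0.02,0,0,0,0,1],
  [0,-0.03,0,0,0,0,1],
  [0,-0.037,0,0,0,0,1],
  [0,-0.037,0,0,0,0,1],
  [0,-0.037,0,0,0,0,1],
])

```text
time_s: 6.12
position: [0.5841, 0.0269, 0.1505]
tcp_rot: [[0.789, 0.341, 0.511], [0.278, -0.94, 0.199], [0.548, -0.015, -0.836]]
force: [4.0, 0.6, 1.5]
opening: 0.163
grasp_force: 30.0
```

Emit:
step_arm([
  [0,-0.002,0,0,0,0,1],
  [0,-0.004,0,0,0,0,1],
  [0,-0.006,0,0,0,0,1],
])

```text
time_s: 6.37
position: [0.5836, 0.028, 0.1506]
tcp_rot: [[0.789, 0.34, 0.512], [0.277, -0.94, 0.198], [0.548, -0.014, -0.836]]
force: [6.1, -0.1, 1.0]
opening: 0.163
grasp_force: 30.0
```

Emit:
step_arm([
  [0,-0.002,0,0,0,0,1],
  [0,-0.004,0,0,0,0,1],
  [0,-0.006,0,0,0,0,1],
])

```text
time_s: 6.62
position: [0.583, 0.0297, 0.1505]
tcp_rot: [[0.789, 0.34, 0.512], [0.277, -0.94, 0.198], [0.548, -0.014, -0.836]]
force: [5.7, -0.1, 1.4]
opening: 0.159
grasp_force: 30.0
```

Emit:
step_arm([
  [0,-0.002,0,0,0,0,1],
  [0,-0.004,0,0,0,0,1],
  [0,-0.004,0,0,0,0,1],
])

```text
time_s: 6.87
position: [0.5825, 0.031, 0.1506]
tcp_rot: [[0.789, 0.341, 0.512], [0.277, -0.94, 0.198], [0.548, -0.014, -0.836]]
force: [4.7, -0.5, 0.7]
opening: 0.166
grasp_force: 30.0
```

Emit:
step_arm([
  [0,-0.002,0,0,0,0,1],
  [0,-0.004,0,0,0,0,1],
  [0,-0.004,0,0,0,0,1],
])

```text
time_s: 7.12
position: [0.5821, 0.0321, 0.1506]
tcp_rot: [[0.789, 0.341, 0.512], [0.277, -0.94, 0.198], [0.548, -0.014, -0.836]]
force: [5.5, -0.6, 0.9]
opening: 0.161
grasp_force: 30.0
```

Emit:
step_arm([
  [0,-0.002,0,0,0,0,1],
  [0,-0.003,0,0,0,0,1],
  [0,-0.003,0,0,0,0,1],
])

```text
time_s: 7.37
position: [0.5818, 0.0329, 0.1506]
tcp_rot: [[0.789, 0.34, 0.512], [0.277, -0.94, 0.198], [0.548, -0.014, -0.836]]
force: [5.2, -1.5, 1.6]
opening: 0.164
grasp_force: 30.0
```

Emit:
step_arm([
  [0,-0.002,0,0,0,0,1],
  [0,-0.002,0,0,0,0,1],
])

```text
time_s: 7.53
position: [0.5816, 0.0335, 0.1506]
tcp_rot: [[0.789, 0.341, 0.512], [0.277, -0.94, 0.198], [0.548, -0.014, -0.836]]
force: [5.7, -0.3, 0.5]
opening: 0.161
grasp_force: 30.0
```

Emit:
step_arm([
  [0,-0.002,0,0,0,0,1],
  [0,-0.002,0,0,0,0,1],
])

```text
time_s: 7.7
position: [0.5814, 0.034, 0.1506]
tcp_rot: [[0.789, 0.341, 0.512], [0.277, -0.94, 0.198], [0.548, -0.014, -0.836]]
force: [5.5, -1.0, 0.6]
opening: 0.167
grasp_force: 30.0
```

Emit:
step_arm([
  [0,-0.002,0,0,0,0,1],
  [0,-0.003,0,0,0,0,1],
])

```text
time_s: 7.87
position: [0.5811, 0.0348, 0.1506]
tcp_rot: [[0.789, 0.34, 0.512], [0.277, -0.94, 0.198], [0.548, -0.014, -0.836]]
force: [5.3, -0.4, 0.6]
opening: 0.163
grasp_force: 30.0
```

Emit:
step_arm([
  [0,-0.002,0,0,0,0,1],
  [0,-0.003,0,0,0,0,1],
])

```text
time_s: 8.03
position: [0.5808, 0.0357, 0.1506]
tcp_rot: [[0.789, 0.34, 0.512], [0.277, -0.94, 0.198], [0.548, -0.014, -0.836]]
force: [4.9, -1.1, 0.9]
opening: 0.162
grasp_force: 30.0
```

Emit:
step_arm([
  [0,-0.002,0,0,0,0,1],
  [0,-0.002,0,0,0,0,1],
])

```text
time_s: 8.2
position: [0.5807, 0.0361, 0.1506]
tcp_rot: [[0.789, 0.34, 0.512], [0.277, -0.94, 0.197], [0.548, -0.014, -0.836]]
force: [4.3, -0.8, 0.7]
opening: 0.165
grasp_force: 30.0
```

Emit:
step_arm([
  [0,-0.002,0,0,0,0,1],
  [0,-0.002,0,0,0,0,1],
])

```text
time_s: 8.37
position: [0.5807, 0.0361, 0.1506]
tcp_rot: [[0.789, 0.339, 0.512], [0.277, -0.941, 0.196], [0.548, -0.013, -0.836]]
force: [5.5, -1.9, -0.1]
opening: 0.162
grasp_force: 30.0
```

Emit:
step_arm([
  [0,-0.002,0,0,0,0,1],
  [0,-0.002,0,0,0,0,1],
])

```text
time_s: 8.53
position: [0.5806, 0.0362, 0.1506]
tcp_rot: [[0.789, 0.339, 0.512], [0.277, -0.941, 0.195], [0.548, -0.012, -0.836]]
force: [5.2, -3.8, -0.0]
opening: 0.161
grasp_force: 30.0
```

Emit:
step_arm([
  [0,-0.002,0,0,0,0,1],
  [0,-0.002,0,0,0,0,1],
])

```text
time_s: 8.7
position: [0.5806, 0.0362, 0.1506]
tcp_rot: [[0.789, 0.338, 0.513], [0.277, -0.941, 0.194], [0.548, -0.011, -0.836]]
force: [6.2, -3.5, 0.1]
opening: 0.164
grasp_force: 30.0
```

Run:
```python
from h import *
s=read_state();c=capture("wrist");c["s"]=s;np.save("w3.npy",c,allow_pickle=True)
print(s["time_s"],s["position"],s["force"],s["moment"])
a=c["image"][:,:,::-1].copy();cv2.imwrite("pics/w3.png",np.clip(a[190:390,170:460].astype(float)*1.8,0,255).astype(np.uint8).repeat(2,0).repeat(2,1))
```

```text
8.7 [0.58064386 0.03620648 0.15060084] [ 6.21145099 -3.48152018  0.11018047] [-0.69824106 -0.67527751 -0.48427372]
```

View pics/w3.png

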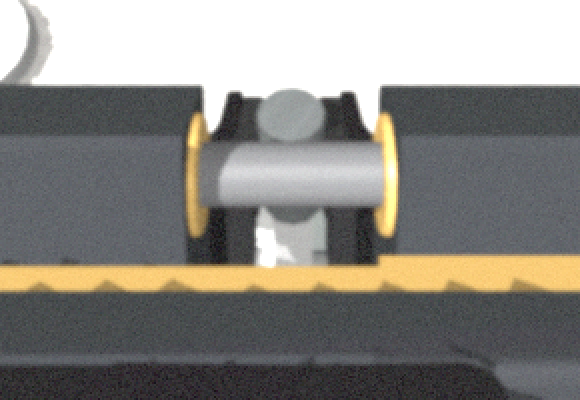

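The TCP stalled at y = 0.0361 while force and tilt rose, so the bar is against the stop (gently, about 5 N). Backing off so that the measured TCP retreats about 1.5 mm.

Emit:
step_arm([
  [0,0.004,0,0,0,0,1],
  [0,0.008,0,0,0,0,1],
  [0,0.011,0,0,0,0,1],
  [0,0.011,0,0,0,0,1],
  [0,0.011,0,0,0,0,1],
])

```text
time_s: 9.17
position: [0.5807, 0.0359, 0.1506]
tcp_rot: [[0.789, 0.342, 0.511], [0.277, -0.94, 0.201], [0.549, -0.017, -0.836]]
force: [4.8, 1.6, 0.9]
opening: 0.166
grasp_force: 30.1
```

Emit:
step_arm([
  [0,0.003,0,0,0,0,1],
  [0,0.003,0,0,0,0,1],
  [0,0.003,0,0,0,0,1],
])

```text
time_s: 9.42
position: [0.5806, 0.0358, 0.1506]
tcp_rot: [[0.789, 0.343, 0.51], [0.278, -0.939, 0.202], [0.549, -0.018, -0.836]]
force: [5.3, 2.9, 1.9]
opening: 0.164
grasp_force: 30.1
```

Emit:
step_arm([
  [0,0.002,0,0,0,0,1],
  [0,0.002,0,0,0,0,1],
  [0,0.002,0,0,0,0,1],
])

```text
time_s: 9.67
position: [0.5807, 0.0356, 0.1506]
tcp_rot: [[0.788, 0.344, 0.51], [0.278, -0.939, 0.203], [0.549, -0.018, -0.836]]
force: [4.4, 4.2, 2.2]
opening: 0.161
grasp_force: 30.1
```

Emit:
step_arm([
  [0,0.002,0,0,0,0,1],
  [0,0.002,0,0,0,0,1],
  [0,0.002,0,0,0,0,1],
])

```text
time_s: 9.92
position: [0.5809, 0.0352, 0.1506]
tcp_rot: [[0.788, 0.344, 0.51], [0.278, -0.939, 0.203], [0.549, -0.019, -0.836]]
force: [4.1, 4.7, 3.0]
opening: 0.162
grasp_force: 30.1
```

Emit:
step_arm([
  [0,0.002,0,0,0,0,1],
  [0,0.002,0,0,0,0,1],
  [0,0.002,0,0,0,0,1],
])

```text
time_s: 10.17
position: [0.5811, 0.0346, 0.1506]
tcp_rot: [[0.788, 0.344, 0.51], [0.278, -0.939, 0.203], [0.549, -0.019, -0.836]]
force: [4.8, 4.0, 1.4]
opening: 0.164
grasp_force: 30.1
```

Bar is about 1.5 mm back from the stop. I'll unload the arm's spring force along the bolt, then let go so the handle can fall into the notch on its own.

Emit:
step_arm([
  [0,-0.003,0,0,0,0,1],
  [0,-0.0055,0,0,0,0,1],
  [0,-0.0055,0,0,0,0,1],
  [0,-0.0055,0,0,0,0,1],
])

```text
time_s: 10.5
position: [0.581, 0.0348, 0.1506]
tcp_rot: [[0.789, 0.342, 0.511], [0.278, -0.94, 0.2], [0.548, -0.016, -0.836]]
force: [4.4, 1.0, 1.3]
opening: 0.162
grasp_force: 30.0
```

Emit:
step_arm([
  [0,0,0,0,0,0,0.6],
  [0,0,0,0,0,0,0.4],
  [0,0,0,0,0,0,0.3],
  [0,0,0,0,0,0,0.3],
  [0,0,0,0,0,0,0.3],
  [0,0,0,0,0,0,0.3],
  [0,0,0,0,0,0,0.3],
  [0,0,0,0,0,0,0.3],
])

```text
time_s: 11.17
position: [0.5806, 0.0342, 0.1503]
tcp_rot: [[0.789, 0.341, 0.511], [0.277, -0.94, 0.198], [0.548, -0.015, -0.837]]
force: [0.0, 1.0, 0.7]
opening: 0.348
grasp_force: 0.0
```

Run:
```python
from h import *
s=read_state();c=capture("wrist");print(s["time_s"],s["position"],s["force"],s["opening"])
a=c["image"][150:390,150:470,::-1];b=capture("side")["image"][130:290,250:450,::-1]
o=np.zeros((320,800,3),np.uint8);o[:300,:400]=cv2.resize(a,(400,300),interpolation=3);o[:,400:]=cv2.resize(b,(400,320),interpolation=3);cv2.imwrite("pics/s3.png",np.clip(o*1.4,0,255).astype(np.uint8))
```

```text
11.1667 [0.58061365 0.03418327 0.15032315] [0.0382792  0.95905026 0.70747694] 0.3481423695358824
```

View pics/s3.png

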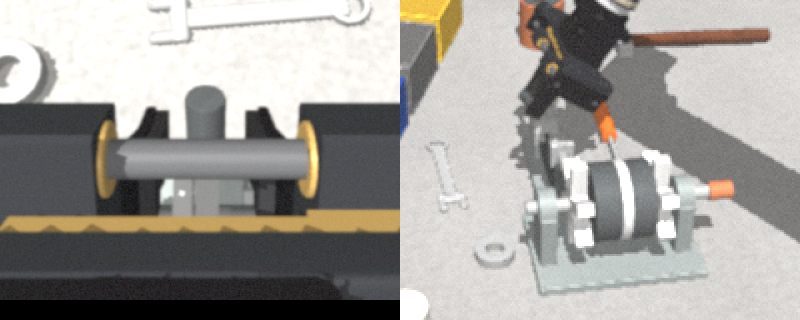

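Released. The grip (about (206,105) in the wrist crop) has sunk towards the fingertips. I'll wait and track it numerically.

Emit:
step_arm([
  [0,0,0,0,0,0,0.2],
  [0,0,0,0,0,0,0.2],
  [0,0,0,0,0,0,0.2],
  [0,0,0,0,0,0,0.2],
  [0,0,0,0,0,0,0.2],
  [0,0,0,0,0,0,0.2],
  [0,0,0,0,0,0,0.2],
  [0,0,0,0,0,0,0.2],
])

```text
time_s: 11.93
position: [0.5807, 0.0342, 0.1504]
tcp_rot: [[0.789, 0.341, 0.511], [0.277, -0.94, 0.199], [0.548, -0.015, -0.836]]
force: [0.1, 0.6, -0.2]
opening: 0.398
grasp_force: 0.0
```

Run:
```python
from h import *
s=read_state();c=capture("wrist");print(s["time_s"],s["position"],s["opening"])
np.save("w4.npy",c|{"s":s},allow_pickle=True)
cv2.imwrite("pics/w4.png",cv2.resize(np.clip(c["image"][120:340,150:470,::-1]*1.4,0,255).astype(np.uint8),(800,550),interpolation=3))
T=wristT(c,s);R=s["tcp_rot"]
sx=np.array([.94,.342,0]);sy=np.array([-.342,.94,0])
# bolt axis: grip start 64mm out
A=np.array([.6397,-.0015,.0855])-.064*sx
A=A+sy*((s["position"]-A)@sy)
for th in(1.17,1,.85,.6,.3,0):
    d=np.cos(th)*sx+np.array([0,0,np.sin(th)])
    print(th,proj(c,A+.064*d,T).round(),proj(c,A+.082*d,T).round())
```

```text
11.9333 [0.58072669 0.03420391 0.15040019] 0.39826753918612307
1.17 [315. 272.] [314. 249.]
1 [315. 253.] [314. 224.]
0.85 [315. 240.] [314. 209.]
0.6 [315. 226.] [315. 194.]
0.3 [316. 221.] [316. 190.]
0 [316. 225.] [316. 199.]
```

View pics/w4.png

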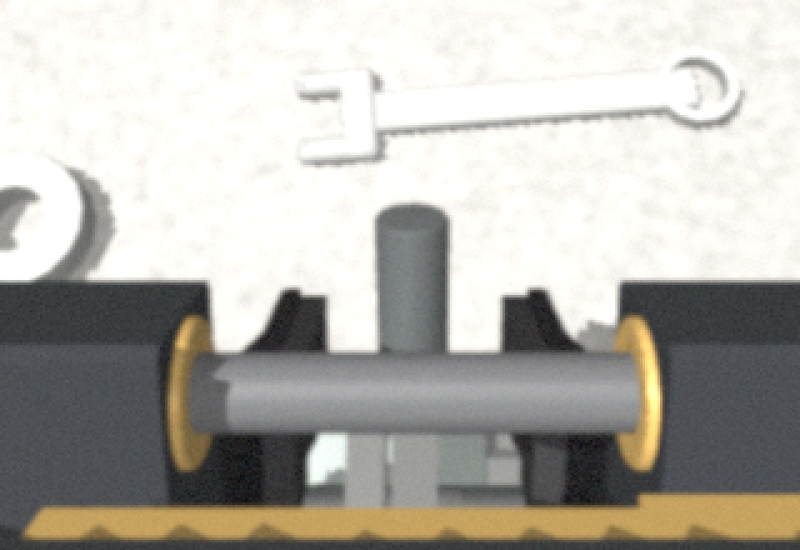

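Grip end is at row ~207, i.e. θ ≈ 0.83: either still falling or resting. Wait and check numerically.

Emit:
step_arm([
  [0,0,0,0,0,0,0.2],
  [0,0,0,0,0,0,0.2],
  [0,0,0,0,0,0,0.2],
  [0,0,0,0,0,0,0.2],
  [0,0,0,0,0,0,0.2],
  [0,0,0,0,0,0,0.2],
  [0,0,0,0,0,0,0.2],
  [0,0,0,0,0,0,0.2],
])

```text
time_s: 12.65
position: [0.5807, 0.0342, 0.1504]
tcp_rot: [[0.789, 0.341, 0.511], [0.277, -0.94, 0.198], [0.548, -0.015, -0.836]]
force: [-0.5, -0.2, -0.2]
opening: 0.4
grasp_force: 0.0
```

Run:
```python
from h import *
s=read_state();c=capture("wrist");np.save("w5.npy",c|{"s":s},allow_pickle=True)
for q in(load("w4"),c):
    g=cv2.cvtColor(q["image"],cv2.COLOR_RGB2GRAY).astype(int)
    print(g[170:262:2,315].tolist()); print(g[240,285:345:2].tolist())
```

```text
[155, 118, 161, 186, 187, 185, 188, 185, 181, 179, 183, 189, 190, 186, 180, 161, 87, 73, 77, 76, 81, 87, 92, 90, 89, 91, 88, 88, 91, 91, 87, 88, 89, 90, 90, 90, 89, 90, 88, 87, 91, 90, 90, 89, 86, 80]
[179, 183, 180, 185, 185, 188, 191, 180, 117, 84, 89, 90, 93, 95, 94, 90, 87, 80, 81, 71, 64, 61, 130, 183, 188, 186, 185, 177, 181, 182]
[156, 118, 160, 186, 184, 186, 186, 184, 180, 179, 184, 181, 119, 92, 97, 98, 102, 100, 101, 98, 100, 102, 97, 101, 100, 101, 98, 100, 100, 99, 98, 99, 97, 96, 97, 96, 98, 99, 97, 99, 99, 100, 98, 107, 137, 131]
[181, 185, 182, 183, 185, 187, 192, 190, 178, 115, 90, 99, 101, 101, 101, 96, 94, 88, 80, 73, 63, 82, 168, 186, 187, 185, 182, 181, 179, 181]
```

It's still falling (row 202→194, θ ≈ 0.6), which is below ledge level, so it is in the notch. Keep waiting.

Emit:
step_arm([
  [0,0,0,0,0,0,0.2],
  [0,0,0,0,0,0,0.2],
  [0,0,0,0,0,0,0.2],
  [0,0,0,0,0,0,0.2],
  [0,0,0,0,0,0,0.2],
  [0,0,0,0,0,0,0.2],
  [0,0,0,0,0,0,0.2],
  [0,0,0,0,0,0,0.2],
])

```text
time_s: 13.37
position: [0.5807, 0.0342, 0.1504]
tcp_rot: [[0.789, 0.341, 0.511], [0.277, -0.94, 0.198], [0.548, -0.015, -0.836]]
force: [-0.6, 0.1, -0.0]
opening: 0.4
grasp_force: 0.0
```

Emit:
step_arm([
  [0,0,0,0,0,0,0.2],
  [0,0,0,0,0,0,0.2],
  [0,0,0,0,0,0,0.2],
  [0,0,0,0,0,0,0.2],
  [0,0,0,0,0,0,0.2],
  [0,0,0,0,0,0,0.2],
  [0,0,0,0,0,0,0.2],
  [0,0,0,0,0,0,0.2],
])

```text
time_s: 14.03
position: [0.5807, 0.0342, 0.1504]
tcp_rot: [[0.789, 0.341, 0.511], [0.277, -0.94, 0.198], [0.548, -0.015, -0.836]]
force: [-0.6, -0.1, 0.0]
opening: 0.402
grasp_force: 0.0
```

Run:
```python
from h import *
s=read_state();c=capture("wrist");print(s["time_s"])
g=cv2.cvtColor(c["image"],cv2.COLOR_RGB2GRAY).astype(int)
print(g[180:262:2,315].tolist()); print(g[215,285:345:2].tolist(),g[240,285:345:2].tolist())
```

```text
14.0333
[185, 188, 184, 179, 180, 184, 188, 189, 188, 165, 109, 104, 99, 100, 102, 101, 100, 99, 104, 103, 102, 102, 102, 101, 99, 105, 100, 101, 102, 100, 102, 103, 103, 105, 103, 96, 118, 114, 113, 111, 96]
[186, 185, 187, 184, 181, 177, 182, 182, 186, 181, 122, 92, 98, 100, 104, 103, 90, 92, 84, 76, 65, 127, 181, 184, 180, 180, 181, 180, 178, 178] [178, 181, 180, 182, 184, 187, 189, 189, 185, 177, 119, 92, 99, 101, 103, 102, 94, 90, 85, 72, 62, 109, 178, 188, 184, 184, 181, 179, 178, 182]
```

Grip end is at row 199, which is the level pose. I'll retreat straight up and check numerically.

Emit:
step_arm([
  [0.055,0,-0.084,0,0,0,0.2],
  [0.11,0,-0.167,0,0,0,0.2],
  [0.164,0,-0.25,0,0,0,0.2],
  [0.219,0,-0.334,0,0,0,0.2],
  [0.219,0,-0.334,0,0,0,0.2],
  [0.219,0,-0.334,0,0,0,0.2],
])

```text
time_s: 14.58
position: [0.5822, 0.0324, 0.2725]
tcp_rot: [[0.787, 0.341, 0.515], [0.278, -0.94, 0.197], [0.551, -0.012, -0.834]]
force: [-0.9, 0.5, -0.4]
opening: 0.401
grasp_force: 0.0
```

Run:
```python
from h import *
s=read_state();c=capture("wrist");print(s["time_s"],s["position"],s["force"])
np.save("w6.npy",c|{"s":s},allow_pickle=True)
T=wristT(c,s)
sx=np.array([.94,.342,0]);sy=np.array([-.342,.94,0])
A=np.array([.6397,-.0015,.0855])-.064*sx; A=A+sy*((np.array([.5807,.0342,0])-A)@sy)
for th in(.8,.3,.12,0):
    d=np.cos(th)*sx+np.array([0,0,np.sin(th)])
    print(th,proj(c,A+.047*d,T).round(1),proj(c,A+.082*d,T).round(1))
g=cv2.cvtColor(c["image"],cv2.COLOR_RGB2GRAY).astype(int)
u=int(proj(c,A+.064*sx,T)[0]);v=int(proj(c,A+.064*sx,T)[1])
print(u,v);print(v-30,g[v-30:v+40:2,u].tolist());print(u-25,g[v,u-25:u+25:2].tolist())
```

```text
14.5833 [0.58222676 0.0323566  0.27245278] [-0.85503035  0.52205831 -0.44704822]
0.8 [314.5 289.2] [314.  255.6]
0.3 [314.8 278. ] [314.6 240.3]
0.12 [314.9 277.3] [314.8 240.7]
0 [315.  277.7] [315.  242.5]
314 260
230 [211, 207, 204, 203, 204, 200, 188, 135, 120, 115, 115, 118, 117, 119, 117, 102, 91, 102, 112, 118, 118, 126, 137, 138, 134, 126, 119, 117, 114, 104, 96, 113, 203, 201, 136]
289 [160, 161, 164, 169, 164, 161, 162, 164, 166, 139, 98, 101, 102, 98, 94, 86, 85, 148, 164, 162, 165, 163, 164, 162, 165]
```

Emit:
step_arm([
  [0,0,0,0,0,0,0.2],
  [0,0,0,0,0,0,0.2],
  [0,0,0,0,0,0,0.2],
  [0,0,0,0,0,0,0.2],
  [0,0,0,0,0,0,0.2],
  [0,0,0,0,0,0,0.2],
  [0,0,0,0,0,0,0.2],
  [0,0,0,0,0,0,0.2],
])

```text
time_s: 15.3
position: [0.5814, 0.0325, 0.2701]
tcp_rot: [[0.789, 0.341, 0.511], [0.277, -0.94, 0.199], [0.548, -0.015, -0.837]]
force: [0.3, -0.0, -1.0]
opening: 0.402
grasp_force: 0.0
```

Run:
```python
from h import *
c=capture("wrist");g=cv2.cvtColor(c["image"],cv2.COLOR_RGB2GRAY).astype(int);q=cv2.cvtColor(load("w6")["image"],cv2.COLOR_RGB2GRAY).astype(int)
print(g[230:262:1,314].tolist());print(q[230:262,314].tolist());print(read_state()["position"])
print(hand_in())
```

```text
[207, 204, 203, 205, 207, 206, 206, 203, 201, 198, 188, 160, 131, 119, 118, 117, 113, 118, 115, 116, 116, 114, 116, 117, 117, 117, 114, 116, 116, 113, 103, 91]
[211, 213, 207, 205, 204, 202, 203, 207, 204, 203, 200, 200, 188, 165, 135, 118, 120, 117, 115, 116, 115, 117, 118, 117, 117, 117, 119, 117, 117, 110, 102, 92]
[0.5813971  0.03249945 0.27015797]
the job is handed in; nothing more can be done
None
```

The job is handed in: I lifted the handle, slid the bolt gently up to the stop, and let the handle fall level into the locking notch with the gripper clear. My images put the handle at about 0 rad and the bolt at roughly 50 mm, but `hand_in` returned no verdict.

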